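# Feed a brass blank down the chute to the escapement stop

## Task

Pick up the solid brass blank, set it flat in the wide upper end of the feed chute, then push it down the slope until it is snug against the escapement stop and the stop shoe has just begun to give, a few millimetres at most. Do it gently: do not ram the shoe or drive it deep, let only the blank touch it, and leave the other things on the bench alone. Finish with the blank let go and resting against the shoe.

Things in the scene. Friction and masses are not known exactly. Their poses are not given: they have to be found in the camera images.
- blank: Solid brass cylinder, 34 mm diameter, 30 mm tall, about 0.2 kg, standing upright on the bench. Origin: centre of its underside; z along its axis, up. (The brass bushing beside it has the same outer size but is a ring with a 22 mm bore: leave it.)
- track: Aluminium feed chute: straight open channel 290 mm long on a fixed stand, sloping down at 12 degrees. Origin: middle of the channel floor at its upper end; x runs down the slope along the floor, y across, z square to the floor, up (leaning down the slope). Walls 12 mm high above the floor, 4 mm thick. Inside width 50 mm for x = 0 to 80 mm, tapering to 38 mm at x = 120 mm, then 38 mm.
- mouth (a point): Middle of the channel floor in the wide upper part, 60 mm down from the upper end (track x = 60 mm): the place to set the blank. Friction holds the blank wherever it is let go; it does not slide by itself.
- clamp_end (a point): Middle of the channel floor at track x = 190 mm. The stop shoe's face lies anywhere within 25 mm up or down the slope from here: it is clamped afresh for each job and its place is not measured, so it must be seen or felt. A steel clamp bridge (60 mm wide, its knob 34 mm above the floor) stands 32 to 48 mm below the shoe's face; a 34 mm high die bed lies past the lower end.
- stop (a joint): Escapement stop shoe: steel block in the channel (14 mm long, 30 mm wide, top 22 mm above the floor). Value: its travel down the slope in m, 0 at the start, hard end at 0.014. A friction brake holds it: it gives only above about 7 N (plus 0.4 N per 10 mm/s), stays where pushed, no spring. It is to be pushed 1 to 8 mm, by the blank only, with at most 22 N.
- bushing: Bystander: brass ring standing on the bench, 34 mm outer diameter, 22 mm bore, 30 mm tall. Origin at the centre of its underside.
- mug: Bystander: white mug, 80 mm diameter, 85 mm tall, upright. Origin at the centre of its underside.
- jar: Bystander: white jar with a red cap, 64 mm diameter, 75 mm tall, upright. Origin at the centre of its underside.
Not all that is in view belongs to the job. Leave any black or white look-alike of the blank alone.

How it is judged (in metres and radians):
On the way, in this order (a step that is already met when the one before it is completed fails the run):
1. the blank lies flat in the wide upper part of the chute (y of blank in the frame of track between -0.009 and 0.009 m and z of blank in the frame of track between -0.004 and 0.004 m and angle between the z axis of blank and the z axis of track, either way round below 0.08 rad and x of blank in the frame of track between 0.01 and 0.115 m), for 0.2 s.
2. the blank presses the stop shoe so that it gives by at least 1 mm (y of blank in the frame of track between -0.009 and 0.009 m and z of blank in the frame of track between -0.004 and 0.004 m and angle between the z axis of blank and the z axis of track, either way round below 0.08 rad and value of joint stop above 0.001 m and contact force between blank and stop above 2 N), for 0.05 s.
At the end, for the whole second after the job is handed in: The blank is at rest flat on the channel floor (within 4 mm of the floor, tilted from it by less than 0.08 rad), its side within 2.5 mm of the stop shoe's face, and the shoe pushed down by 1 to 8 mm (y of blank in the frame of track between -0.009 and 0.009 m and z of blank in the frame of track between -0.004 and 0.004 m and angle between the z axis of blank and the z axis of track, either way round below 0.08 rad and value of joint stop between 0.001 and 0.008 m and x of blank in the frame of stop above -0.0195 m and linear speed of blank below 0.01 m/s); the robot touches nothing.
It fails at once if the stop shoe is driven more than 8 mm (value of joint stop above 0.008 m).
It fails at once if the blank rams the stop shoe with more than 22 N (contact force between blank and stop above 22 N).
It fails at once if the robot itself pushes the stop shoe (contact force between any of the arm, the fingers and stop above 1.5 N).
It fails at once if a bystander is moved more than 30 mm (distance of any of bushing, mug, jar from where it was at the start of the episode above 0.03 m).
It also fails if it takes over 54 s, if anything falls off the work surface, if the arm or the gripper's body presses on something with over 40 N, if the wrist force passes 120 N, or if a joint passes its speed limit or range.

## Robot

A 6-joint arm with a two-finger parallel gripper is mounted at the origin on the work surface. World frame = base frame: x ahead of the robot, y to its left, z up, the work surface at z = 0. Lengths are in mm, angles in rad, forces in N, time in s.
With the tool pointing down it reaches from about 325 to 850 mm from the base axis. Payload 4.4 kg.
Tool frame: the origin (TCP) lies at the very end of the fingers, on their centre line; the grasp point (between the pads) lies 19 mm behind it (r.tcp_to_grasp is the distance from the TCP to the grasp point, in mm); z points along the fingers, y is the line along which they close (so a half turn about z gives the same grasp; the last joint's range is limited). The gripper opens to 94 mm and grips with 3 to 60 N. Pads are 16 mm wide; open, the fingers measure 119 mm over their backs; the gripper's body (75 mm by 177 mm) begins 78 mm behind the grasp point.
Start: joints at [1.147, 0.207, 1.542, -0, 1.393, -0.15], TCP at [155.485, 553.581, 205.447] pointing down, gripper open.
Joint ranges: [-2.73, 2.73], [-0.86, 2.22], [0.23, 2.46], [-1.11, 4.25], [0.08, 2.63], [-2.82, 2.82]. Speed limits (rad/s): [2.79, 2.79, 3.14, 3.14, 3.14, 3.14].

## Interface

Orientations are given as a rotation vector (axis times angle).
In Python, from bench import r gives the robot as it stands.
- The arm moves only by the shell command python3 -m handwheel 'ROWS' [FORCE]. ROWS is a JSON object of lists of equal length, an entry for each row: "hand": the closure, from 0 (fully open) to 1 (shut); "xyz": the shift along the tool's x, y, z in cm, a list of three; "twist": the turn about the tool's z in rad. A call has exactly 5 rows; each row shifts and turns the commanded pose from where the row before left it, along the tool's axes as they then stand; what a row does not reach is not made up. A row lasts 1/12 s, in which the tool goes at most 41.7 mm and 7.16 degrees, less where a joint would pass 70% of its speed; a pose out of reach is approached as far as the arm can. A call is refused whole if a number of a shift passes 4.17 or a number of a turn 0.125, either way. A call with a gripper value outside its range is refused whole. The fingers move at their own pace and stop on an object; FORCE is the grip in N (left out, the last holds). Time passes only in rows, so rows that do not move let the fingers close, or fill a call up. It gives the time, the measured TCP pose, the force, the opening and the grip force at its end, in the units of the state.
- r.get_obs(): the state, without advancing time (a new reading comes with each control period).
- r.capture(name): name is "scene" or "top" or "wrist"; returns a dict with "color" (420x560x3 uint8, red, green, blue), "z_map" (420x560 float32, mm along the optical axis (not along the pixel's ray), 0 where there is no reading), "camera_matrix" (3x3 intrinsics, pixels), "distortion" ([k1, k2, p1, p2, k3] as OpenCV has them; the pictures are not rectified), "origin" and "rotation" of the camera in the world. Camera axes: x right, y down, z forward; pixel columns grow to the right and rows downward; lengths in mm; the calibration is good to about 2 mm. A picture is of the moment at which its call begins.
- r.close_job(): hands the job in; it is judged then, once.
Trained networks look in a picture, given as the dict that the camera call returned (one of the last four; its "shot" number tells which), for a name from the list of things; names that differ only in an ending like _2 or _b are one class to them, and where a whole thing is asked for, a point or a joint stands for the part that bears it (a point fixed in the world has none). Each returns a list of dicts, best first, with "confidence" (0 to 1); they miss things now and then, are a little off and sometimes report something else, mostly with a low value. They report only what shows in the picture. A call takes as long as a camera call. They do not tell look-alikes from the thing itself.
- r.find_in(picture, query): "xyz" ([x, y, z] in mm, in the coordinates of the camera as it stood for that picture, good to about 4 mm: the middle of the surface that is visible of it).
- r.masks_of(picture, query): "pixels" (420x560 bool, what is visible of it).
- r.tip_of(picture, query): "xyz" ([x, y, z] in mm, in the coordinates of the camera as it stood for that picture, good to about 4 mm: a listed point, or the origin of a listed thing).
The state is a dict: "time": time; "qpos": joint angles; "qd": joint speeds; "joint_torque": joint torques, N m; "tool_pos": TCP position; "eef_rot": TCP orientation; "force": force on the tool from outside, world axes, zero at the start; "wrist_torque": the same for the moment, N m; "width": opening from 0.0 (shut) to 1.0 (fully open); "grasp_force": force on a finger pad.
Only numpy, scipy, OpenCV 4.12 (cv2) and the standard library are available. Lean on these libraries where they do the work, as an engineer would, in place of code of your own. Each camera call takes 0.05 s, during which the arm holds its last target. There are 200 camera calls.

## Working session

There is one attempt and no reset: what is moved stays moved. The work goes in short steps, Python scripts to look and compute and a shell command to move; the robot and the scene stay as the last step left them, time stands still between calls to the robot, and variables do not carry over. Pictures are saved under pics/ and viewed, at most 10 in all, crops included, and the job is handed in when it is done.

```bash
mkdir -p pics
cat > h.py <<'E'
import numpy as np, cv2
from bench import r
from scipy.spatial.transform import Rotation as R
def w(c,p): return np.array(c["rotation"]).reshape(3,3)@np.array(p)+np.array(c["origin"])
def px(c,P):
    Rm=np.array(c["rotation"]).reshape(3,3); q=Rm.T@(np.array(P,float)-np.array(c["origin"]))
    return cv2.projectPoints(q.reshape(1,3),np.zeros(3),np.zeros(3),np.array(c["camera_matrix"]),np.array(c["distortion"]))[0].ravel()
def cloud(c):
    h,wd=c["z_map"].shape; u,v=np.meshgrid(np.arange(wd),np.arange(h))
    n=cv2.undistortPoints(np.stack([u,v],-1).reshape(-1,1,2).astype(np.float32),np.array(c["camera_matrix"]),np.array(c["distortion"])).reshape(h,wd,2)
    z=c["z_map"][...,None]; P=np.concatenate([n*z,z],-1)
    return P@np.array(c["rotation"]).reshape(3,3).T+np.array(c["origin"])
def save(c,n,box=None,s=1):
    i=c["color"][...,::-1]
    if box: i=i[box[1]:box[3],box[0]:box[2]]
    cv2.imwrite("pics/"+n,cv2.resize(i,None,fx=s,fy=s,interpolation=cv2.INTER_CUBIC))
E
python3 - <<'E'
from h import *
np.set_printoptions(precision=1,suppress=True)
for n in ["scene","top"]:
    c=r.capture(n); save(c,n+".png"); print(n,np.array(c["origin"]))
    for q in ["blank","bushing","track","mouth","clamp_end","stop","mug","jar"]:
        for f in ("find_in","tip_of"):
            try:
                for d in getattr(r,f)(c,q)[:4]:
                    P=w(c,d["xyz"]); print(q,f,round(d["confidence"],2),P,px(c,P))
            except Exception as e: print(q,f,e)
print(r.get_obs())
E
```

```text
scene [1083.5  495.4  835.6]
blank find_in cannot reshape array of size 3 into shape (3,3)
blank tip_of cannot reshape array of size 3 into shape (3,3)
bushing find_in cannot reshape array of size 3 into shape (3,3)
bushing tip_of cannot reshape array of size 3 into shape (3,3)
track find_in cannot reshape array of size 3 into shape (3,3)
track tip_of cannot reshape array of size 3 into shape (3,3)
mouth find_in cannot reshape array of size 3 into shape (3,3)
mouth tip_of cannot reshape array of size 3 into shape (3,3)
clamp_end tip_of cannot reshape array of size 3 into shape (3,3)
stop find_in cannot reshape array of size 3 into shape (3,3)
stop tip_of it knows: blank, bushing, clamp_end, jar, mouth, mug, track
mug find_in cannot reshape array of size 3 into shape (3,3)
mug tip_of cannot reshape array of size 3 into shape (3,3)
jar find_in cannot reshape array of size 3 into shape (3,3)
jar tip_of cannot reshape array of size 3 into shape (3,3)
top [509.6  79.2 842.3]
blank find_in cannot reshape array of size 3 into shape (3,3)
blank tip_of cannot reshape array of size 3 into shap
[... 505 characters left out ...]
 (3,3)
stop tip_of it knows: blank, bushing, clamp_end, jar, mouth, mug, track
mug find_in cannot reshape array of size 3 into shape (3,3)
mug tip_of cannot reshape array of size 3 into shape (3,3)
jar find_in cannot reshape array of size 3 into shape (3,3)
jar tip_of cannot reshape array of size 3 into shape (3,3)
{'time': 1.6, 'qpos': array([ 1.1,  0.2,  1.5, -0. ,  1.4, -0.2]), 'qd': array([-0., -0., -0., -0.,  0., -0.]), 'joint_torque': array([ -0. , -37.1, -28.2,   0.1,   0. ,  -0. ]), 'tool_pos': array([155.5, 553.6, 205.4]), 'eef_rot': array([ 0.4,  3.1, -0. ]), 'force': array([ 0.3, -0.5, -0. ]), 'wrist_torque': array([ 0., -0.,  0.]), 'grasp_force': 0.0, 'width': 1.0013534288507644}
```

```bash
sed -i 's/np.array(c\["rotation"\]).reshape(3,3)/R.from_rotvec(c["rotation"]).as_matrix()/g' h.py
python3 - <<'E'
from h import *
np.set_printoptions(precision=1,suppress=True)
for n in ["scene","top"]:
    c=r.capture(n)
    for q in ["blank","bushing","track","mouth","clamp_end","stop","mug","jar"]:
        for f in ("find_in","tip_of"):
            if q=="stop" and f=="tip_of" or q in("mug","jar","mouth","clamp_end") and f=="find_in": continue
            for d in getattr(r,f)(c,q)[:4]:
                P=w(c,d["xyz"]); print(n,q,f,round(d["confidence"],2),P,px(c,P))
    np.savez(n+".npz",P=cloud(c),C=c["color"])
E
```

```text
scene blank find_in 0.84 [576.1 240.8  29.4] [360.6 254.6]
scene blank find_in 0.61 [676.2 315.2  30.1] [362.7 316. ]
scene blank find_in 0.54 [601.6 325.1  32.2] [392.4 288.9]
scene blank tip_of 0.9 [668.5 311.9   2. ] [361.9 319.7]
scene blank tip_of 0.89 [568.2 236.6   3.2] [359.7 258.7]
scene blank tip_of 0.67 [595.  322.5  -0.4] [390.4 295. ]
scene bushing find_in 0.81 [465.5 249.8  25.1] [397.4 221.5]
scene bushing tip_of 0.8 [460.3 245.6   2.2] [395.2 226. ]
scene bushing tip_of 0.4 [779.2 134.1  -0.4] [242.2 305.5]
scene track find_in 0.62 [546.  -69.5  86.4] [244.1 146.4]
scene track tip_of 0.67 [513.   53.9 106.8] [302.9 158.2]
scene mouth tip_of 0.78 [528.2  -7.8  92.7] [273.3 153.2]
scene clamp_end tip_of 0.87 [ 548.  -129.8   68. ] [222.7 140.4]
scene clamp_end tip_of 0.46 [596.5 321.3   4.5] [389.7 293.8]
scene stop find_in 0.44 [ 557.5 -142.8   76.4] [214.6 137.1]
scene mug tip_of 0.97 [780.1 131.9  -0.6] [240.9 305.2]
scene mug tip_of 0.74 [ 550.6 -131.8   68.3] [221.2 140.5]
scene mug tip_of 0.42 [527.   -2.9  90.5] [275.6 154.8]
scene jar tip_of 0.94 [ 783.3 -160.  
[... 235 characters left out ...]
158.7 232. ]
top blank tip_of 0.71 [570.7 239.8  -2.5] [194.9 243.3]
top blank tip_of 0.55 [664.5 307.6  -1.7] [164.7 201.6]
top bushing find_in 0.5 [459.8 245.6  22.7] [189.2 295.5]
top bushing tip_of 0.57 [459.7 241.9  -7.4] [193.7 294.6]
top track find_in 0.58 [539.9 -75.6  81.3] [346.2 253.2]
top track tip_of 0.55 [511.3  49.9 105.4] [283.8 268.9]
top mouth tip_of 0.6 [526.3  -6.1  91.3] [312.  260.6]
top clamp_end tip_of 0.95 [ 553.8 -130.2   66. ] [371.2 246.2]
top clamp_end tip_of 0.68 [512.5  51.5 106.1] [282.9 268.2]
top stop find_in 0.44 [ 554.7 -142.6   77.2] [378.9 245.3]
top mug tip_of 0.6 [782.1 131.4   0.1] [243.6 149.4]
top jar tip_of 0.82 [ 782.7 -157.8   -3.2] [369.9 148. ]
```

View pics/top.png

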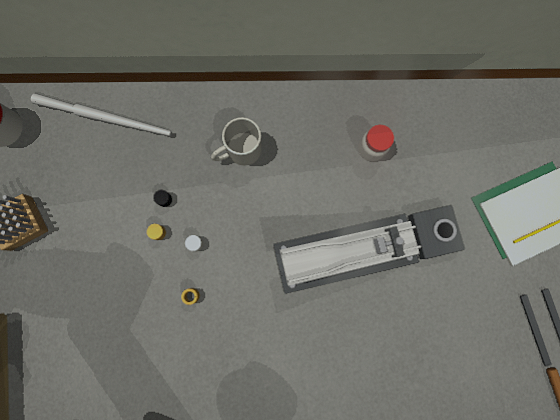

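View pics/scene.png

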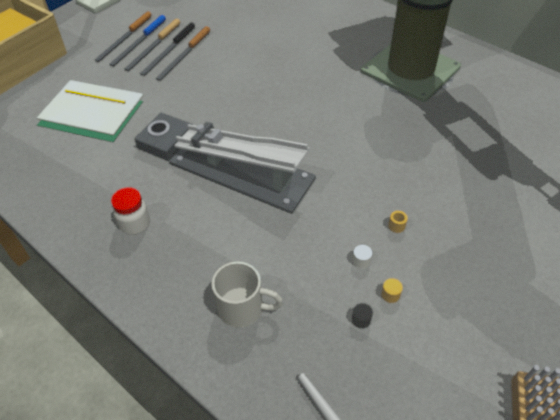

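Candidates in the top image are black (163,198), brass solid (155,232), white (193,243) and brass ring with bore (190,296). The solid brass one at (155,232), world about (595,320), fits the description. I'll confirm it in a crop and refine the geometry.

Run:
```python
from h import *
np.set_printoptions(precision=1,suppress=True)
C=np.load("top.npz")["C"]; P=np.load("top.npz")["P"]
a=cv2.resize(C[180:320,130:220],None,fx=4,fy=4,interpolation=cv2.INTER_CUBIC); b=cv2.resize(C[200:300,270:470],None,fx=2.1,fy=2.1,interpolation=cv2.INTER_CUBIC)
o=np.zeros((560,360+420,3),np.uint8); o[:560,:360]=a; o[:210,360:]=b; cv2.imwrite("pics/crop.png",o[...,::-1])
for n in ("top","scene"):
    D=np.load(n+".npz"); P,C=D["P"],D["C"]
    m=(np.hypot(P[...,0]-595,P[...,1]-321)<40)&(P[...,2]>22)&(P[...,2]<40)
    q=P[m]; print(n,"blank",q.mean(0),np.median(q[:,2]),q.min(0),q.max(0),len(q), C[m].mean(0))
    (x,y),rad=cv2.minEnclosingCircle(q[:,:2].astype(np.float32)); print(x,y,rad)
    # track
    m=(P[...,2]>50)&(P[...,2]<160)&(P[...,0]>400)&(P[...,0]<680)&(P[...,1]>-260)&(P[...,1]<100)
    q=P[m]; print(len(q),q.min(0),q.max(0),"rect",cv2.minAreaRect(q[:,:2].astype(np.float32)))
    # slice along track
    o=np.array([512,52,106.]);d=np.array([552,-130,68])-o; yaw=np.arctan2(d[1],d[0]); print("yaw",yaw)
    e=np.array([np.cos(yaw),np.sin(yaw)]);f=np.array([-e[1],e[0]])
    s=(q[:,:2]-o[:2])@e; t=(q[:,:2]-o[:2])@f
    for k in range(-20,300,8):
        i=(s>=k)&(s<k+8)
        if i.sum()<3: continue
        j=i&(abs(t)<14); z0=106-(k+4)*np.tan(np.radians(12))
        print(k,i.sum(),"t",t[i].min(),t[i].max(),"zmid",np.median(q[j,2]) if j.any() else None,"nom %.1f"%z0,"zmax",q[j,2].max() if j.any() else None)
```

```text
top blank [596.2 320.3  28.1] 28.28928883859851 [581.  304.   22.1] [613.2 338.   32.4] 205 [174.8 158.8  76.9]
596.6605224609375 320.9095764160156 17.15511131286621
4406 [ 480.7 -235.9   50. ] [602.2  58.2 117.6] rect ((544.8857421875, -89.84043884277344), (69.984375, 289.2222595214844), 11.981401443481445)
yaw -1.354455665421606
-4 65 t -32.27578386088909 37.24727414321834 zmid 103.2597241410898 nom 106.0 zmax 105.36721249339917
4 153 t -31.943327606035634 37.48419237676706 zmid 103.00775964711892 nom 104.3 zmax 105.1144905353417
12 149 t -32.20808365954256 37.034481915852254 zmid 100.9336029901487 nom 102.6 zmax 104.82366726195039
20 150 t -32.090385124763124 37.134673874724804 zmid 98.91811891761415 nom 100.9 zmax 102.75462146729296
28 150 t -32.194118064709684 37.415490760279596 zmid 97.94831551389677 nom 99.2 zmax 100.40750629064507
36 144 t -32.23676352687727 37.079136052604774 zmid 96.22568271995283 nom 97.5 zmax 98.39813798992884
44 148 t -32.228091119994396 37.198891094162086 zmid 94.36737959272733 nom 95.8 zmax 97.94841390260308
52 146 t -32.19979127563408 36.9582748734658
[... 6253 characters left out ...]
.143604744036438 36.294051599218044 zmid 80.71390169886246 nom 56.7 zmax 93.30110129090224
236 80 t -31.812417551202717 35.253500683932764 zmid 85.66365643608503 nom 55.0 zmax 91.06028244684558
244 26 t 20.705562681137557 36.17876106925765 zmid None nom 53.3 zmax None
252 27 t 18.137439118617635 35.289183434052006 zmid None nom 51.6 zmax None
260 40 t -23.309420029072744 36.75551817370235 zmid 50.576303771118035 nom 49.9 zmax 51.81033489390393
268 33 t -22.81971578284656 30.601516128738314 zmid 50.14614892204554 nom 48.2 zmax 50.15856979784644
276 26 t -25.35980441302268 27.32338320307675 zmid None nom 46.5 zmax None
284 7 t -22.456601167154616 22.631683632379225 zmid None nom 44.8 zmax None
```

View pics/crop.png

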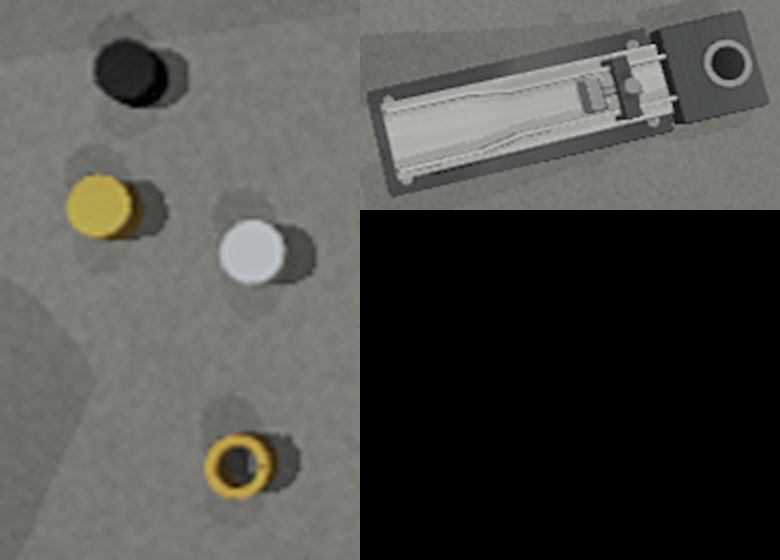

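The crop confirms it: a solid brass face at crop (98,207) and a bored ring at (238,465). The blank is at about (596.4, 321). Next I'll fix the track pose and work out the move.

```bash
cat >> h.py <<'E'
def go(T,yaw=None,frm=None):
    o=r.get_obs(); Rm=R.from_rotvec(o["eef_rot"]).as_matrix(); p=o["tool_pos"]
    print("t",round(o["time"],2),"p",p.round(1),"F",o["force"].round(1),"w",round(o["width"],2),"tool x",Rm[:,0].round(3),"y",Rm[:,1].round(3),"z",Rm[:,2].round(3))
    tw=0
    if yaw is not None:
        a=np.arctan2(Rm[1,1],Rm[0,1]); tw=(yaw-a+np.pi/2)%np.pi-np.pi/2; tw=-tw
    print("shift cm (before twist)",(Rm.T@(np.array(T)-p)/10).round(2),"twist",round(tw,3))
    Rn=Rm@R.from_rotvec([0,0,tw]).as_matrix(); print("shift cm (after twist)",(Rn.T@(np.array(T)-p)/10).round(2))
E
python3 - <<'E'
from h import *
np.set_printoptions(precision=1,suppress=True)
go([596.4,321,90],np.radians(12))
yaw=-1.3617; e=np.array([np.cos(yaw),np.sin(yaw)]);f=np.array([-e[1],e[0]]);o=np.array([512,52])
for n in ("top","scene"):
    P=np.load(n+".npz")["P"].reshape(-1,3); P=P[(P[:,2]>45)&(P[:,2]<160)]
    s=(P[:,:2]-o)@e;t=(P[:,:2]-o)@f
    h=P[:,2]-(105.3-s*np.tan(np.radians(12)))
    for a,b in ((5,70),(125,180)):
        m=(s>a)&(s<b)&(h>8)&(h<17)&(abs(t)<45); L=t[m&(t<2)];U=t[m&(t>2)]
        print(n,a,"walls",len(L),np.percentile(L,[2,50,98]),len(U),np.percentile(U,[2,50,98]))
    m=(abs(t)<16)&(s>-12)&(s<5)&(h>-8); print("upper end",np.sort(s[m])[:12])
    m=(abs(t)<12)&(s>150)&(s<215); i=np.argsort(s[m]); 
    for k in range(178,216,2):
        j=m&(s>=k)&(s<k+2); print(k,h[j].round(0).astype(int)[:14])
E
```

```text
t 2.8 p [155.5 553.6 205.4] F [ 0.1  0.1 -0.2] w 1.0 tool x [-1.   0.3 -0. ] y [ 0.3  1.  -0. ] z [ 0. -0. -1.]
shift cm (before twist) [-48.7 -10.5  11.5] twist 1.088
shift cm (after twist) [-31.9  38.3  11.5]
top 5 walls 74 [-26.2 -24.3 -22.3] 72 [27.7 29.7 31.7]
top 125 walls 56 [-20.3 -18.2 -16.3] 53 [21.7 23.6 25.5]
upper end [1.  1.1 1.2 1.2 1.3 1.5 1.6 1.6 1.7 1.8 1.9 2. ]
178 [-1 -2 -1 -2 -2  1 -2 -2  0  0 -1]
180 [-1  1  1  0  1 -2  0 -3 -2 -1 -2 -1  3]
182 [ 1  0 -1  0  2  0 -2 -2 -1]
184 [-3 -2  1  0 -1 -3  1  2 -1 -1 -1  0]
186 [ 1 -1  0  0  0  1 -1 -1 -1  2 -3  0 -2]
188 [ 0  1  0 -2  0  0 -1  0]
190 [ 2 -1 -1  6  1 -1 -1  0 -3 -1  1 -1 -1]
192 [ 9  2  6 12  1  6 11 -1  7  8  1  7  0  7]
194 [12 16 21 15 18 14 18 23  7 13 16 21 10 16]
196 [22 21 22 20 23 21 17 25 21 19]
198 [21 22 25 23 22 20 22 23 21 23 20 22 20]
200 [21 23 21 22 20 21 21 22 22]
202 [23 20 22 20 22 19 20 21 20 20 21 22 22 20]
204 [22 23 21 22 23 22 23 22 21 20]
206 [23 20 22 21 21 21 22 25 22 21 22]
208 [22 22 21 22 21 21 24 21 24]
210 []
212 [14 14]
214 [13 12]
scene 5 walls 97 [-28.4 -23.9 -21.1] 97 [26.4 30.7 33.3]
scene 125 walls 69 [-21.5 -17.7 -15.2] 72 [20.4 24.6 27.4]
upper end [-0.4  0.3  0.8  0.9  1.   1.2  1.2  1.3  1.3  1.4  1.5  1.5]
178 [ 1 -2  2  2  0]
180 [ 2  1  0  2  1 -2 -2  1]
182 [3 1 1 1 1 3]
184 [ 2  0  0  1  2 -1]
186 [1 2 0 0]
188 [-1  0 -2  0 -2 -1]
190 [10  0  1 11  0  0  2  0]
192 [ 7 11  8  5  6 -1 11  9  6  3  1  3  0  7]
194 [22 25 20 18 21 16 25 22 15 14 11 20 15 13]
196 [22 20 21 17 21 16 18 19 17]
198 [23 23 21 24 24 21 21 19 21]
200 [25 24 24 24 24 23 23 23 23]
202 [23 24 23 22 25]
204 [24 23 21 24 23 25 23]
206 [22 24 23 22 22]
208 [24 22 23 24 21 23 22]
210 [22]
212 []
214 []
```

```bash
python3 -m handwheel '{"hand":[0.4,0.4,0.4,0.4,0.4],"xyz":[[-4.0,-0.6,0],[-4.0,-0.2,0],[-4.0,0.2,0],[-4.0,0.7,0],[-3.9,1.1,0]],"twist":[0.109,0.109,0.109,0.109,0.109]}' 20 && python3 -c "
from h import *
go([596.4,321,90],np.radians(12))"
```

```text
time: 3.22
tool_pos: [340.0, 468.3, 205.7]
eef_rot: [1.257, 2.879, 0.001]
force: [1.2, 1.0, 0.0]
width: 0.685
grasp_force: 0.0
t 3.22 p [340.  468.3 205.7] F [1.2 1.  0. ] w 0.68 tool x [-0.68   0.734  0.   ] y [0.734 0.68  0.   ] z [ 0.  0. -1.]
shift cm (before twist) [-28.23   8.79  11.57] twist 0.538
shift cm (after twist) [-19.74  22.01  11.57]
```

```bash
python3 -m handwheel '{"hand":[0.4,0.4,0.4,0.4,0.4],"xyz":[[-3.7,1.3,1],[-3.5,1.8,1],[-3.3,2.1,1],[-3.0,2.5,1],[-2.8,2.8,1]],"twist":[0.108,0.108,0.108,0.108,0.108]}' 20 && python3 -c "
from h import *
go([596.4,321,90],np.radians(12))"
```

```text
time: 3.63
tool_pos: [515.9, 380.5, 155.1]
eef_rot: [-1.981, -2.439, -0.001]
force: [-0.4, 0.3, -0.2]
width: 0.604
grasp_force: 0.0
t 3.63 p [515.9 380.5 155.1] F [-0.4  0.3 -0.2] w 0.6 tool x [-0.205  0.979  0.   ] y [0.979 0.205 0.   ] z [ 0.  0. -1.]
shift cm (before twist) [-7.48  6.66  6.51] twist -0.003
shift cm (after twist) [-7.49  6.64  6.51]
```

```bash
python3 -m handwheel '{"hand":[0.4,0.4,0.4,0.4,0.4],"xyz":[[-2.4,2.2,1.5],[-2.6,2.2,1.5],[-2.5,2.2,1.5],[0,0,1.5],[0,0,0]],"twist":[0,0,0,0,0]}' 20 && python3 -c "
from h import *
np.set_printoptions(precision=1,suppress=True)
c=r.capture('wrist');save(c,'w1.png')
P=cloud(c);q=P[(np.hypot(P[...,0]-596,P[...,1]-321)<32)&(P[...,2]>24)&(P[...,2]<40)]
print(len(q),q.mean(0),cv2.minEnclosingCircle(q[:,:2].astype(np.float32)) if len(q) else 0)
for d in r.find_in(c,'blank'): P=w(c,d['xyz']);print(P,px(c,P),d['confidence'])
go([596.4,321,14])"
```

```text
time: 4.05
tool_pos: [593.6, 319.2, 91.1]
eef_rot: [-1.976, -2.438, 0.01]
force: [-0.5, -0.7, 0.2]
width: 0.601
grasp_force: 0.0
1959 [593.4 321.4  30.1] ((593.6310424804688, 320.52984619140625), 17.044021606445312)
[666.8 318.   29. ] [392.5 246.7] 0.8
[571.4 248.7  30.3] [237.2 310.4] 0.76
[590.4 322.8  26. ] [284.9 216.4] 0.66
t 4.15 p [593.7 321.9  94.5] F [-1.1  0.2  0.3] w 0.6 tool x [-0.2  1.  -0. ] y [ 1.   0.2 -0. ] z [-0. -0. -1.]
shift cm (before twist) [-0.1  0.3  8.1] twist 0
shift cm (after twist) [-0.1  0.3  8.1]
```

View pics/w1.png

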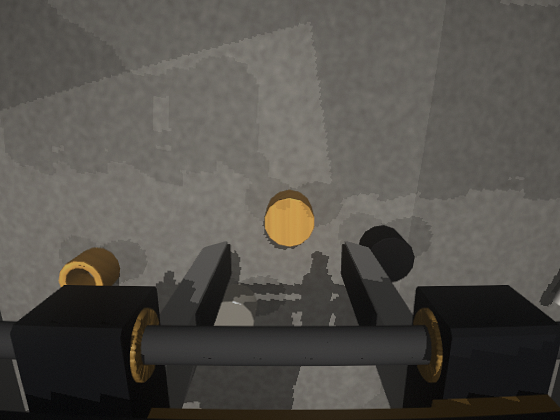

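Solid brass sits at (288,218), centred between the fingers, with black at (387,253) clear to the right. I'll descend in two calls, the second one gripping.

```bash
python3 -m handwheel '{"hand":[0.4,0.4,0.4,0.4,0.4],"xyz":[[-0.1,0.2,2.5],[0,0,2.5],[0,0,2.0],[0,0,1.0],[0,0,0]],"twist":[0,0,0,0,0]}' 20 && python3 -m handwheel '{"hand":[0.4,0.4,1,1,1],"xyz":[[0,0,0],[0,0,0],[0,0,0],[0,0,0],[0,0,0]],"twist":[0,0,0,0,0]}' 20; python3 -c "
from h import *
go([596.4,321,14])"
```

```text
time: 4.57
tool_pos: [594.3, 322.0, 13.6]
eef_rot: [-1.97, -2.444, 0.006]
force: [-0.7, 0.1, -0.5]
width: 0.603
grasp_force: 0.0
time: 4.98
tool_pos: [597.6, 321.8, 16.9]
eef_rot: [1.973, 2.443, 0.003]
force: [-0.8, -0.5, -0.0]
width: 0.421
grasp_force: 0.0
t 4.98 p [597.6 321.8  16.9] F [-0.8 -0.5 -0. ] w 0.42 tool x [-0.21   0.978  0.   ] y [0.978 0.21  0.002] z [ 0.002  0.001 -1.   ]
shift cm (before twist) [-0.06 -0.14  0.29] twist 0
shift cm (after twist) [-0.06 -0.14  0.29]
```

```bash
python3 -m handwheel '{"hand":[0.5,1,1,1,1],"xyz":[[-0.1,0,0.4],[0,0,0],[0,0,0],[0,0,0],[0,0,0]],"twist":[0,0,0,0,0]}' 20 ; python3 -m handwheel '{"hand":[1,1,1,1,1],"xyz":[[0,0,0],[0,0,0],[0,0,-2],[0,0,-4],[0,0,-4]],"twist":[0,0,0,0,0]}' 20;  python3 -c "
from h import *
go([527.4,-7.6,160],np.radians(12))"
```

```text
time: 5.4
tool_pos: [596.3, 320.2, 11.0]
eef_rot: [-1.974, -2.443, 0.002]
force: [-1.1, -1.2, -0.5]
width: 0.349
grasp_force: 20.0
time: 5.82
tool_pos: [594.7, 319.6, 109.0]
eef_rot: [-1.972, -2.441, 0.009]
force: [0.4, 1.1, -1.9]
width: 0.346
grasp_force: 20.0
t 5.82 p [594.7 319.6 109. ] F [ 0.4  1.1 -1.9] w 0.35 tool x [-0.21   0.978 -0.001] y [ 0.978  0.21  -0.007] z [-0.006 -0.002 -1.   ]
shift cm (before twist) [-30.58 -13.49  -4.99] twist 0.002
shift cm (after twist) [-30.62 -13.41  -4.99]
```

```bash
python3 -m handwheel '{"hand":[1,1,1,1,1],"xyz":[[-3.4,-1.5,-1],[-3.4,-1.5,-1],[-3.4,-1.5,-1],[-3.4,-1.5,-1],[-3.4,-1.5,-1]],"twist":[0,0,0,0,0]}' 20 ; python3 -m handwheel '{"hand":[1,1,1,1,1],"xyz":[[-3.4,-1.5,0],[-3.4,-1.5,0],[-3.4,-1.5,0],[-2.5,-1,0],[0,0,0]],"twist":[0,0,0,0,0]}' 20; python3 -m handwheel '{"hand":[1,1,1,1,1],"xyz":[[0,0,0],[0,0,0],[0,0,0],[0,0,0],[0,0,0]],"twist":[0,0,0,0,0]}' 20; python3 -c "
from h import *
go([527.1,-5.6,130],np.radians(12))"
```

```text
time: 6.23
tool_pos: [558.7, 137.2, 161.5]
eef_rot: [1.973, 2.445, 0.0]
force: [0.5, -0.5, -2.4]
width: 0.348
grasp_force: 20.0
time: 6.65
tool_pos: [531.6, -2.0, 161.3]
eef_rot: [1.979, 2.438, -0.004]
force: [-0.0, 0.9, -3.0]
width: 0.346
grasp_force: 20.0
time: 7.07
tool_pos: [532.5, 3.9, 161.3]
eef_rot: [-1.972, -2.446, -0.0]
force: [-0.4, 0.4, -2.4]
width: 0.349
grasp_force: 20.0
t 7.07 p [532.5   3.9 161.3] F [-0.4  0.4 -2.4] w 0.35 tool x [-0.212  0.977  0.   ] y [ 0.977  0.212 -0.   ] z [-0.  0. -1.]
shift cm (before twist) [-0.82 -0.73  3.13] twist 0.004
shift cm (after twist) [-0.82 -0.73  3.13]
```

```bash
python3 -m handwheel '{"hand":[1,1,1,1,1],"xyz":[[-0.4,-0.4,1.5],[-0.4,-0.3,1.5],[0,0,1],[0,0,0.6],[0,0,0]],"twist":[0,0,0,0,0]}' 20 ; python3 -m handwheel '{"hand":[1,1,1,1,1],"xyz":[[0,0,0],[0,0,0],[0,0,0],[0,0,0],[0,0,0]],"twist":[0,0,0,0,0]}' 20; python3 -c "
from h import *
c=r.capture('scene');save(c,'s2.png',(180,80,380,230),4)
go([527.1,-5.6,109],np.radians(12))"
```

```text
time: 7.48
tool_pos: [526.1, -5.7, 113.7]
eef_rot: [-1.971, -2.442, 0.002]
force: [-0.5, 0.6, -2.7]
width: 0.346
grasp_force: 20.0
time: 7.9
tool_pos: [527.7, -6.5, 116.1]
eef_rot: [1.973, 2.443, 0.001]
force: [0.0, 0.1, -2.5]
width: 0.34
grasp_force: 20.0
t 7.95 p [527.6  -6.5 115.9] F [-0.7 -0.1 -3.4] w 0.34 tool x [-0.21   0.978 -0.   ] y [0.978 0.21  0.001] z [ 0.001 -0.    -1.   ]
shift cm (before twist) [ 0.1  -0.03  0.69] twist 0.003
shift cm (after twist) [ 0.1  -0.03  0.69]
```

View pics/s2.png

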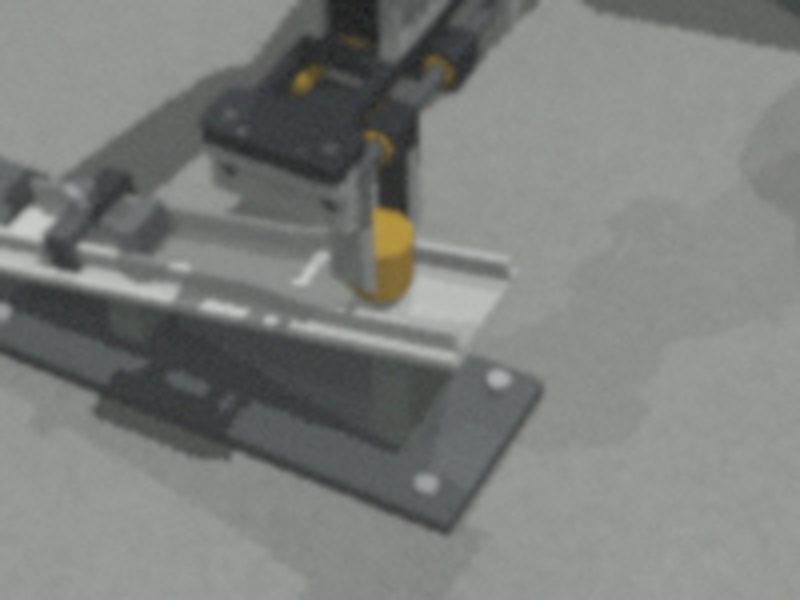

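The blank is held upright in the fingers over the wide mouth (crop 390,255), just above the floor. I'll lower it gently and feel for contact.

```bash
python3 -m handwheel '{"hand":[1,1,1,1,1],"xyz":[[0,0,0.1],[0,0,0.1],[0,0,0.1],[0,0,0.1],[0,0,0]],"twist":[0,0,0,0,0]}' 12 ; python3 -m handwheel '{"hand":[1,1,1,1,1],"xyz":[[0,0,0.1],[0,0,0.1],[0,0,0.0],[0,0,0],[0,0,0]],"twist":[0,0,0,0,0]}' 8
```

```text
time: 8.37
tool_pos: [526.9, -6.4, 111.1]
eef_rot: [-1.974, -2.443, 0.001]
force: [0.3, -0.7, -2.7]
width: 0.345
grasp_force: 12.0
time: 8.78
tool_pos: [527.3, -6.5, 109.5]
eef_rot: [1.974, 2.444, 0.0]
force: [-0.2, -0.4, -2.9]
width: 0.345
grasp_force: 8.0
```

```bash
python3 -m handwheel '{"hand":[1,1,1,1,1],"xyz":[[0,0,0.1],[0,0,0],[0,0,0.1],[0,0,0],[0,0,0]],"twist":[0,0,0,0,0]}' 5
```

```text
time: 9.2
tool_pos: [527.3, -6.5, 107.5]
eef_rot: [1.974, 2.444, 0.0]
force: [0.5, 0.0, -2.8]
width: 0.348
grasp_force: 5.0
```

```bash
python3 -m handwheel '{"hand":[1,1,1,1,1],"xyz":[[0,0,0.1],[0,0,0],[0,0,0],[0,0,0],[0,0,0]],"twist":[0,0,0,0,0]}' 5
```

```text
time: 9.62
tool_pos: [527.5, -6.8, 106.8]
eef_rot: [1.973, 2.443, -0.0]
force: [-0.9, -2.0, 1.7]
width: 0.348
grasp_force: 5.0
```

```bash
python3 -m handwheel '{"hand":[0.6,0.55,0.5,0.5,0.5],"xyz":[[0,0,-0.05],[0,0,0],[0,0,0],[0,0,0],[0,0,0]],"twist":[0,0,0,0,0]}' 5; python3 -m handwheel '{"hand":[0.45,0.45,0.45,0.45,0.45],"xyz":[[0,0,-0.3],[0,0,-1],[0,0,-1.5],[0,0,-1.5],[0,0,-1]],"twist":[0,0,0,0,0]}' 20;  python3 -m handwheel '{"hand":[1,1,1,1,1],"xyz":[[4,0,0],[2,0,0],[0,0,0],[0,0,0],[0,0,0]],"twist":[0,0,0,0,0]}' 20; python3 -c "
from h import *
np.set_printoptions(precision=1,suppress=True)
c=r.capture('top');save(c,'t3.png',(250,190,450,310),3.9)
P=cloud(c).reshape(-1,3)
m=(np.hypot(P[:,0]-528,P[:,1]+10)<45)
s=(P[:,:2]-[514.9,51.8])@[.2076,-.978];t=(P[:,:2]-[514.9,51.8])@[.978,.2076]
h=(P[:,2]-105+s*np.tan(np.radians(12)))*np.cos(np.radians(12))
m=(abs(t)<22)&(s>5)&(s<120)&(h>22)&(h<40)
print(m.sum(),'s',s[m].min(),s[m].max(),s[m].mean(),'t',t[m].mean(),'h pct',np.percentile(h[m],[5,25,50,75,95]),'tilt fit',np.polyfit(s[m],h[m],1))
go([0,0,0])"
```

```text
time: 10.03
tool_pos: [527.2, -6.4, 107.1]
eef_rot: [-1.974, -2.444, 0.0]
force: [-1.8, -0.4, 1.9]
width: 0.497
grasp_force: 0.7
time: 10.45
tool_pos: [528.3, -6.5, 162.2]
eef_rot: [1.972, 2.442, 0.003]
force: [-0.3, 0.9, -0.5]
width: 0.55
grasp_force: 0.0
time: 10.87
tool_pos: [514.9, 51.7, 160.3]
eef_rot: [1.973, 2.444, -0.0]
force: [-0.5, -0.0, 0.1]
width: 0.232
grasp_force: 0.0Traceback (most recent call last):
  File "<string>", line 10, in <module>
    print(m.sum(),'s',s[m].min(),s[m].max(),s[m].mean(),'t',t[m].mean(),'h pct',np.percentile(h[m],[5,25,50,75,95]),'tilt fit',np.polyfit(s[m],h[m],1))
                      ~~~~~~~~^^
    return umr_minimum(a, axis, None, out, keepdims, initial, where)
ValueError: zero-size array to reduction operation minimum which has no identity
```

View pics/t3.png

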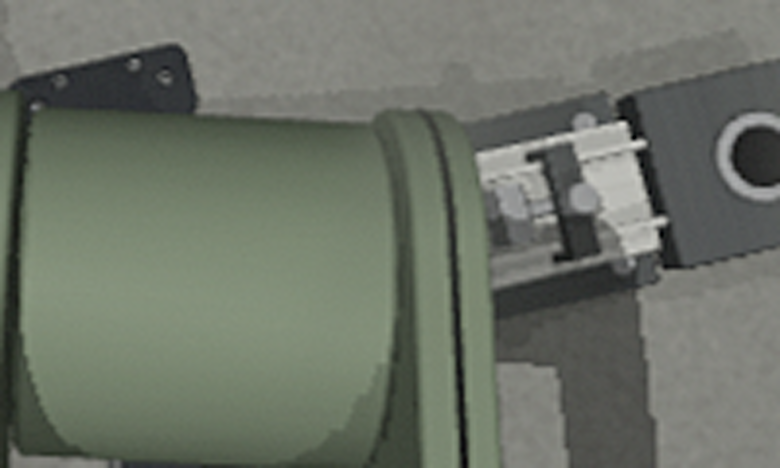

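The arm hides the chute from the top camera and only the shoe end shows, so I'll use the scene camera.

```bash
cat >> h.py <<'E'
def st(P):
    P=P.reshape(-1,3); d=P[:,:2]-[514.9,51.8]; s=d@[.2076,-.978]; t=d@[.978,.2076]; z=P[:,2]-105.1
    c,k=np.cos(np.radians(12)),np.sin(np.radians(12))
    return np.stack([s*c-z*k,t,s*k+z*c],1)
E
python3 -c "
from h import *
np.set_printoptions(precision=1,suppress=True)
c=r.capture('scene');save(c,'s3.png',(180,80,380,230),4)
Q=st(cloud(c)); C=c['color'].reshape(-1,3).astype(int)
m=(abs(Q[:,1])<22)&(Q[:,0]>5)&(Q[:,0]<130)&(Q[:,2]>5)&(Q[:,2]<45)&(C[:,0]-C[:,2]>60)
q=Q[m];print(m.sum(),q.min(0),q.max(0))
u=q[q[:,2]>27];print(len(u),u.mean(0),cv2.minEnclosingCircle(u[:,:2].astype(np.float32)),'tilt',np.linalg.lstsq(np.c_[u[:,:2],np.ones(len(u))],u[:,2],rcond=None)[0].round(3))
go([0,0,0])"
```

```text
136 [ 42.8 -14.6  23.6] [74.2 17.4 32.8]
135 [58.2  1.9 30.5] ((61.12614822387695, 0.5214040279388428), 18.634477615356445) tilt [-0.   0.  31.4]
t 10.97 p [514.9  51.3 160.1] F [ 0.1 -0.9 -0.1] w 0.15 tool x [-0.2  1.  -0. ] y [1.  0.2 0. ] z [ 0. -0. -1.]
shift cm (before twist) [  5.8 -51.4  16. ] twist 0
shift cm (after twist) [  5.8 -51.4  16. ]
```

View pics/s3.png

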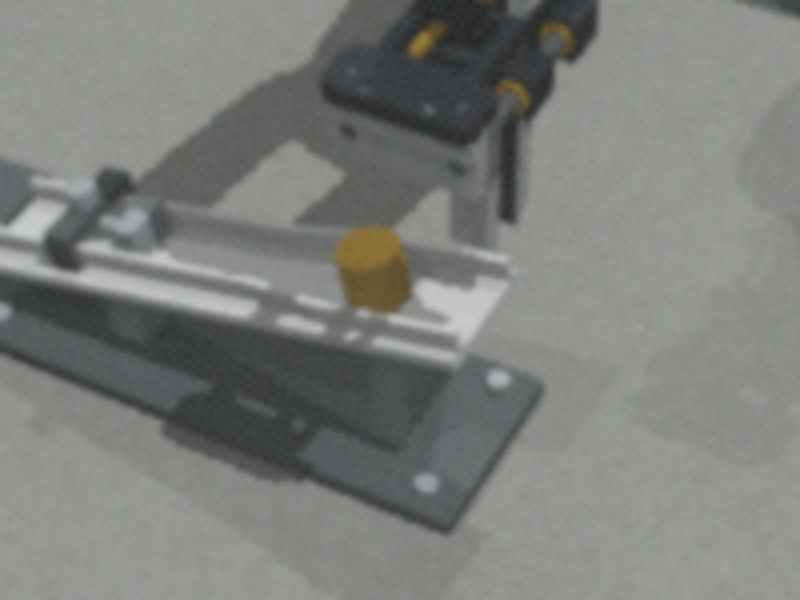

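The blank stands flat in the wide part (crop 373,270), at track x ≈ 60, y ≈ 1. Next I'll put the closed fingers behind it.

```bash
python3 -m handwheel '{"hand":[1,1,1,1,1],"xyz":[[-1.5,0,1.2],[-1.2,0,1.2],[-0.4,0,1],[0,0,0.7],[0,0,0.3]],"twist":[0,0,0,0,0]}' 20; python3 -m handwheel '{"hand":[1,1,1,1,1],"xyz":[[0,0,0.4],[0,0,0.3],[0,0,0.2],[0,0,0.1],[0,0,0]],"twist":[0,0,0,0,0]}' 20; python3 -c "
from h import *
go([521.3,21.7,105],np.radians(12))"
```

```text
time: 11.38
tool_pos: [519.7, 21.5, 113.8]
eef_rot: [-1.974, -2.44, 0.003]
force: [0.1, 0.2, -0.0]
width: 0.012
grasp_force: 0.0
time: 11.8
tool_pos: [521.2, 22.2, 106.0]
eef_rot: [1.973, 2.444, 0.0]
force: [0.9, 0.3, 0.9]
width: 0.004
grasp_force: 0.0
t 11.8 p [521.2  22.2 106. ] F [0.9 0.3 0.9] w 0.0 tool x [-0.211  0.977 -0.   ] y [0.977 0.211 0.   ] z [ 0.  0. -1.]
shift cm (before twist) [-0.05  0.    0.1 ] twist 0.003
shift cm (after twist) [-0.05  0.    0.1 ]
```

```bash
python3 -m handwheel '{"hand":[1,1,1,1,1],"xyz":[[-0.2,0,0.04],[-0.3,0,0.06],[-0.4,0,0.085],[-0.4,0,0.085],[-0.4,0,0.085]],"twist":[0,0,0,0,0]}' 20; python3 -m handwheel '{"hand":[1,1,1,1,1],"xyz":[[-0.5,0,0.105],[-0.5,0,0.105],[-0.5,0,0.105],[-0.5,0,0.105],[-0.5,0,0.105]],"twist":[0,0,0,0,0]}' 20; python3 -m handwheel '{"hand":[1,1,1,1,1],"xyz":[[-0.5,0,0.105],[-0.5,0,0.105],[-0.5,0,0.105],[-0.3,0,0.065],[-0.1,0,0.02]],"twist":[0,0,0,0,0]}' 20
cat >> h.py <<'E'
def look(n="scene",png=None):
    c=r.capture(n)
    if png: save(c,png,(170,80,320,190),5)
    Q=st(cloud(c)); C=c['color'].reshape(-1,3).astype(int)
    m=(abs(Q[:,1])<24)&(Q[:,0]>5)&(Q[:,0]<210)&(Q[:,2]>24)&(Q[:,2]<36)&(C[:,0]-C[:,2]>50)
    q=Q[m]; print("blank",len(q),q.min(0),q.max(0),"c",cv2.minEnclosingCircle(q[:,:2].astype(np.float32)) if len(q) else 0)
    m=(abs(Q[:,1])<11)&(Q[:,0]>170)&(Q[:,0]<225)&(Q[:,2]>18)&(Q[:,2]<25)&(C[:,0]-C[:,2]<40)
    print("shoe top x",m.sum(),np.percentile(Q[m,0],[3,10,50,90,97]) if m.any() else 0)
    o=r.get_obs(); p=o["tool_pos"]; print("tip corner track",st(p+np.array([.2076*8,-.978*8,0])).round(1),"t",o["time"],"F",o["force"].round(1))
E
python3 -c "
from h import *
np.set_printoptions(precision=1,suppress=True)
look()"
```

```text
time: 12.22
tool_pos: [525.0, 5.0, 102.6]
eef_rot: [1.974, 2.444, 0.001]
force: [-1.0, 1.6, 1.4]
width: 0.004
grasp_force: 1.0
time: 12.63
tool_pos: [530.1, -19.7, 97.2]
eef_rot: [1.974, 2.444, 0.0]
force: [0.1, 1.9, 2.8]
width: 0.0
grasp_force: 1.2
time: 13.05
tool_pos: [534.0, -38.3, 93.0]
eef_rot: [-1.975, -2.443, 0.0]
force: [-0.7, 1.8, 3.6]
width: 0.002
grasp_force: 1.3
blank 36 [105.7   9.8  24.2] [128.8  19.   31.8] c ((117.24974060058594, 13.125829696655273), 11.8825044631958)
shoe top x 59 [194.1 194.8 198.6 206.6 209.9]
tip corner track [[100.4  -0.    9. ]] t 13.1 F [-0.6  1.   1.5]
```

```bash
python3 -m handwheel '{"hand":[1,1,1,1,1],"xyz":[[-0.3,0,0.063],[-0.4,0,0.085],[-0.4,0,0.085],[-0.4,0,0.085],[-0.4,0,0.085]],"twist":[0,0,0,0,0]}' 20; python3 -m handwheel '{"hand":[1,1,1,1,1],"xyz":[[-0.4,0,0.085],[-0.4,0,0.085],[-0.4,0,0.085],[-0.3,0,0.065],[-0.2,0,0.042]],"twist":[0,0,0,0,0]}' 20; python3 -m handwheel '{"hand":[1,1,1,1,1],"xyz":[[-0.15,0,0.03],[-0.15,0,0.03],[-0.15,0,0.03],[-0.15,0,0.03],[-0.1,0,0.02]],"twist":[0,0,0,0,0]}' 20
python3 -c "
from h import *
np.set_printoptions(precision=1,suppress=True)
look(png='s4.png')"
```

```text
time: 13.52
tool_pos: [538.0, -56.7, 88.9]
eef_rot: [-1.974, -2.444, 0.0]
force: [-0.9, 2.1, 2.8]
width: 0.005
grasp_force: 1.1
time: 13.93
tool_pos: [541.6, -73.4, 85.3]
eef_rot: [-1.974, -2.444, 0.0]
force: [-0.4, 1.4, 1.1]
width: 0.002
grasp_force: 1.1
time: 14.35
tool_pos: [543.0, -79.9, 84.0]
eef_rot: [-1.974, -2.444, 0.0]
force: [-0.3, 1.8, 1.7]
width: 0.001
grasp_force: 0.8
blank 31 [147.6   9.   24.6] [169.6  18.3  32.2] c ((158.6319580078125, 10.356934547424316), 11.027904510498047)
shoe top x 35 [194.  194.5 200.6 206.8 208.9]
tip corner track [[144.1   0.1   9. ]] t 14.4 F [-0.3  2.   1.2]
```

View pics/s4.png

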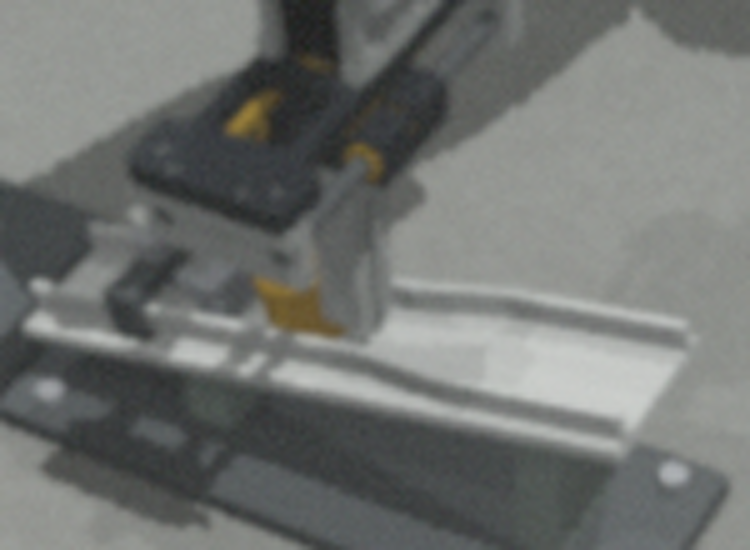

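The blank is at crop (295,305) in the narrow part, flat ahead of the fingers, with a gap to the shoe at (220,285). About 16 mm remain, so I'll go slowly.

```bash
python3 -m handwheel '{"hand":[1,1,1,1,1],"xyz":[[-0.2,0,0.042],[-0.2,0,0.042],[-0.2,0,0.042],[-0.2,0,0.042],[-0.1,0,0.02]],"twist":[0,0,0,0,0]}' 20; python3 -m handwheel '{"hand":[1,1,1,1,1],"xyz":[[-0.1,0,0.02],[-0.1,0,0.02],[-0.05,0,0.01],[-0.05,0,0.01],[0,0,0]],"twist":[0,0,0,0,0]}' 20
```

```text
time: 14.82
tool_pos: [544.9, -88.9, 82.1]
eef_rot: [-1.974, -2.444, 0.0]
force: [-0.8, 0.9, 0.9]
width: 0.004
grasp_force: 0.7
time: 15.23
tool_pos: [545.5, -91.6, 81.5]
eef_rot: [-1.974, -2.444, 0.0]
force: [-0.3, -0.1, 0.1]
width: 0.003
grasp_force: 0.5
```

```bash
python3 -m handwheel '{"hand":[1,1,1,1,1],"xyz":[[-0.05,0,0.01],[-0.05,0,0.01],[-0.05,0,0.01],[-0.05,0,0.01],[0,0,0]],"twist":[0,0,0,0,0]}' 20
```

```text
time: 15.65
tool_pos: [546.0, -93.6, 81.2]
eef_rot: [1.974, 2.444, -0.0]
force: [0.0, 1.9, -0.3]
width: 0.004
grasp_force: 0.5
```

```bash
python3 -m handwheel '{"hand":[1,1,1,1,1],"xyz":[[-0.05,0,0.01],[-0.05,0,0.01],[-0.05,0,0.01],[-0.05,0,0.01],[0,0,0]],"twist":[0,0,0,0,0]}' 20;  python3 -c "
from h import *
np.set_printoptions(precision=1,suppress=True)
look()"
```

```text
time: 16.07
tool_pos: [546.4, -95.6, 80.8]
eef_rot: [1.974, 2.444, -0.0]
force: [-0.1, 0.7, 0.1]
width: 0.003
grasp_force: 0.4
blank 32 [163.3   7.6  25.2] [187.6  19.6  33. ] c ((175.4415283203125, 10.35849666595459), 12.210214614868164)
shoe top x 17 [194.9 197.1 201.  205.8 207.8]
tip corner track [[160.2   0.2   9.2]] t 16.1167 F [-1.1  1.5 -0. ]
```

```bash
python3 -m handwheel '{"hand":[1,1,1,1,1],"xyz":[[0,0,0],[-0.05,0,0.01],[-0.05,0,0.01],[-0.05,0,0.01],[-0.05,0,0.01]],"twist":[0,0,0,0,0]}' 20
```

```text
time: 16.53
tool_pos: [546.6, -96.6, 80.4]
eef_rot: [-1.973, -2.443, -0.001]
force: [-1.3, 4.0, 1.1]
width: 0.003
grasp_force: 2.3
```

```bash
python3 -m handwheel '{"hand":[1,1,1,1,1],"xyz":[[0,0,0],[-0.05,0,0.01],[-0.05,0,0.01],[-0.05,0,0.01],[0,0,0]],"twist":[0,0,0,0,0]}' 20
```

```text
time: 16.95
tool_pos: [546.7, -96.9, 80.3]
eef_rot: [-1.972, -2.441, -0.003]
force: [-2.6, 6.6, 4.1]
width: 0.003
grasp_force: 4.2
```

Contact: the force is rising and the tool lags. I'll press on in small steps.

```bash
python3 -m handwheel '{"hand":[1,1,1,1,1],"xyz":[[0,0,0],[-0.05,0,0.01],[-0.05,0,0.01],[0,0,0],[0,0,0]],"twist":[0,0,0,0,0]}' 20
```

```text
time: 17.37
tool_pos: [546.7, -97.1, 80.3]
eef_rot: [-1.971, -2.441, -0.004]
force: [-2.5, 8.9, 5.6]
width: 0.004
grasp_force: 5.2
```

```bash
python3 -m handwheel '{"hand":[1,1,1,1,1],"xyz":[[0,0,0],[-0.05,0,0.01],[-0.05,0,0.01],[0,0,0],[0,0,0]],"twist":[0,0,0,0,0]}' 20
```

```text
time: 17.78
tool_pos: [547.0, -98.0, 80.1]
eef_rot: [-1.971, -2.441, -0.005]
force: [-2.9, 9.3, 5.3]
width: 0.0
grasp_force: 5.3
```

```bash
python3 -m handwheel '{"hand":[1,1,1,1,1],"xyz":[[-0.05,0,0.01],[-0.05,0,0.01],[-0.05,0,0.01],[0,0,0],[0,0,0]],"twist":[0,0,0,0,0]}' 20
```

```text
time: 18.2
tool_pos: [547.3, -99.4, 79.7]
eef_rot: [-1.971, -2.441, -0.005]
force: [-1.6, 9.8, 5.3]
width: 0.004
grasp_force: 5.3
```

```bash
python3 -m handwheel '{"hand":[1,1,1,1,1],"xyz":[[-0.05,0,0.01],[-0.05,0,0.01],[-0.05,0,0.01],[0,0,0],[0,0,0]],"twist":[0,0,0,0,0]}' 20;  python3 -c "
from h import *
np.set_printoptions(precision=1,suppress=True)
look()"
```

```text
time: 18.62
tool_pos: [547.6, -100.9, 79.4]
eef_rot: [-1.971, -2.441, -0.005]
force: [-1.3, 9.2, 5.1]
width: 0.006
grasp_force: 5.3
blank 35 [168.4   5.8  24.1] [190.4  19.   32.6] c ((179.38101196289062, 11.296669960021973), 11.262443542480469)
shoe top x 16 [199.2 199.8 206.5 210.5 210.8]
tip corner track [[165.9   0.3   9. ]] t 18.6667 F [-3.1  9.8  4.8]
```

The shoe has given about 4 mm by tool travel. I'll back off up the slope, then up and away.

```bash
python3 -m handwheel '{"hand":[1,1,1,1,1],"xyz":[[0.1,0,-0.02],[0.2,0,-0.04],[0.3,0,-0.06],[0.5,0,-0.1],[0.5,0,-0.1]],"twist":[0,0,0,0,0]}' 20; python3 -m handwheel '{"hand":[1,1,1,1,1],"xyz":[[0.5,0,-1],[0.5,0,-2],[1.5,0,-3],[3,0,-2],[3.5,0,0]],"twist":[0,0,0,0,0]}' 20; python3 -m handwheel '{"hand":[1,1,1,1,1],"xyz":[[3.5,0,0],[3.5,0,0],[2,0,0],[0,0,0],[0,0,0]],"twist":[0,0,0,0,0]}' 20;  python3 -c "
from h import *
np.set_printoptions(precision=1,suppress=True)
look(png='s5.png'); look('top')"
```

```text
time: 19.08
tool_pos: [545.0, -88.5, 82.5]
eef_rot: [1.974, 2.443, -0.001]
force: [-0.2, -0.6, -0.0]
width: 0.006
grasp_force: 0.0
time: 19.5
tool_pos: [530.1, -1.1, 168.8]
eef_rot: [1.971, 2.433, 0.008]
force: [1.5, 0.6, 0.4]
width: 0.003
grasp_force: 0.0
time: 19.92
tool_pos: [507.0, 88.7, 163.2]
eef_rot: [1.97, 2.445, 0.0]
force: [-0.1, -0.5, 0.1]
width: 0.005
grasp_force: 0.0
blank 152 [162.9 -14.   24.1] [199.9  19.4  33. ] c ((181.41891479492188, 3.02860164642334), 18.623159408569336)
shoe top x 25 [198.9 202.2 208.  211.8 212.4]
tip corner track [[-40.2  -0.   50.7]] t 19.9667 F [0.2 0.1 0.6]
blank 215 [165.8 -15.   24.1] [199.   16.9  32.7] c ((182.66644287109375, 0.9824808835983276), 16.892578125)
shoe top x 51 [200.9 203.7 208.5 212.2 212.7]
tip corner track [[-39.6  -0.   50.6]] t 20.0167 F [-0.4  0.6  0.2]
```

View pics/s5.png

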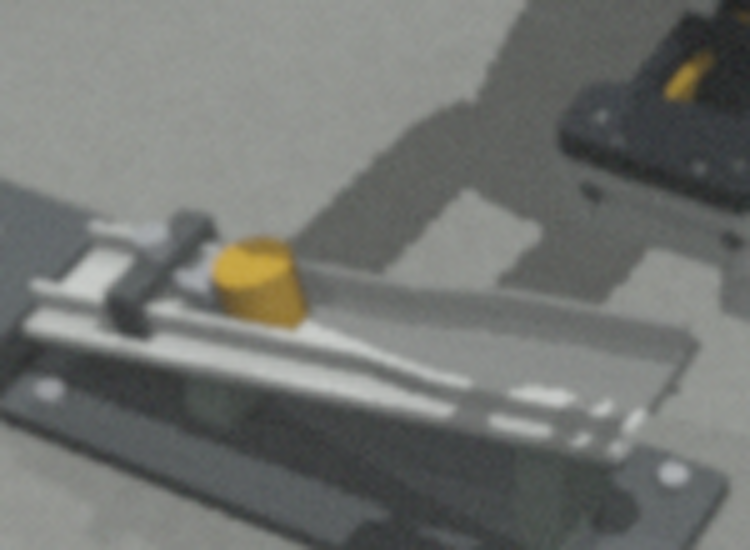

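The blank sits flat against the shoe (crop 260,280). The shoe's back edge has moved about 3.5 mm and the arm is clear, so I'll hand in.

```bash
python3 -c "
from bench import r
print(r.close_job())"
```

```text
the job is handed in; nothing more can be done
None
```

The job is handed in: the blank is let go and resting flat against the stop shoe, which gave about 4 mm (estimated from tool travel and the camera images), and the arm is clear; the hand-in returned no verdict.

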